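# Fetch an engraving blank from the bypass-door case and clamp it in the engraving vise

### The job

Slide the clear door over the brass-faced blank past the other door, as far as it will go, lift the blank out by its long sides and rest it on the black rubber mat, letting go there to take it again by its two ends. Lower it gently (do not drop it) flat between the jaws of the engraving vise, long sides to the jaws and centred along them, let go, then push the loose red-backed jaw in until the blank is held tight against the fixed jaw. Leave the black-faced blank and everything else on the bench where it is.

Things in the scene. Friction and masses are not known exactly. Their poses are not given: they have to be found in the camera images.
- case: low dark wooden case fixed to the bench, 108 (x) x 350 (y) x 75 mm high; origin: centre of its underside. Two compartments along y, from 5 to 165 mm either side of the origin, each 84 mm clear in x, floor 10 mm above the bench. Two clear 6 mm doors on two tracks close its top: the high door over the +y half (top face 70 mm above the bench), the low door over the -y half (62 mm)
- door_high (a joint): high door, brass handle: 0 = closed over the case's +y compartment; grows as it slides along the case's -y over the low door, up to 0.138 m, when the clear opening runs from y = +32 to +165 mm in the case frame. About 2.5 N of friction, stays where left
- door_high_handle (a point): point on the high door's handle, in its middle and 10 mm below its top; the handle is an upright brass rib 50 mm along the case's x, 12 mm thick along its y, top 100 mm above the bench, standing 30 mm above its door, near the case's +y end when closed
- door_low (a joint): low door, black handle: 0 = closed over the case's -y compartment; grows as it slides along the case's +y under the high door, up to 0.138 m, when the clear opening runs from y = -32 to -165 mm in the case frame. About 2.5 N of friction, stays where left
- door_low_handle (a point): point on the low door's handle, in its middle and 10 mm below its top; upright black rib 50 mm along the case's x, 12 mm thick along its y, top 100 mm above the bench, standing 38 mm above its door, near the case's -y end when closed
- brass_blank: the blank to fetch: aluminium block with a brass top face, 68 (x) x 44 (y) x 40 mm high, about 0.4 kg; origin: centre of its underside, z up. It lies in either compartment, its long (x) axis along the case's x, with about 8 mm free at its ends but over 30 mm at its long sides once the door is open
- vise: engraving vise fixed to the bench: dark steel base 120 (x) x 170 (y) x 20 mm high; origin: centre of its underside. Jaws 66 mm long along x, tops 75 mm above the bench, ends (x) open. Fixed jaw face at y = +27 mm, loose jaw face at y = -31 mm + joint value: 54 to 58 mm apart at the start, no room for fingers beside the blank's long sides. The blank's x goes along the vise's x
- vise_jaw (a joint): loose jaw of the vise: 0 = fully open, grows as it slides along the vise's +y towards the fixed jaw; 0.014 = clamped on the 44 mm blank; about 4 N of friction, stays where left
- jaw_push (a point): centre of the loose jaw's outer (-y, red) face, 55 mm above the bench; push here along the vise's +y. The jaw is 66 mm long in x, 22 mm thick; its top is 75 mm above the bench
- mat: black rubber mat fixed to the bench, 150 (x) x 100 (y) x 4 mm; origin at the centre of its underside
- black_blank: decoy blank lying in the case's other compartment; same shape and size as the brass blank but with a matt black top face; origin at the centre of its underside
- thumb_a: loose tapered brass thumbscrew head, 38 mm across, 38 mm tall, standing at the back; bystander
- thumb_b: loose tapered brass thumbscrew head, 38 mm across, 38 mm tall, standing front left; bystander
- oil: amber bottle, 48 mm across, 120 mm tall, at the back; bystander
- jar: low clear jar with a blue cap, 56 mm across, 60 mm tall, at the back right; bystander
- driver: screwdriver with orange handle, 170 mm, lying front right; bystander
- brush: wooden-handled brush, 160 mm, lying at the back; bystander
There are look-alikes about, which are no part of the job. Of the things that look like the mat, the smallest one is meant.

How it is judged:
On the way, in this order (a step that is already met when the one before it is completed fails the run):
1. one of the clear doors is slid past the other by at least 120 mm (value of joint any of door_high, door_low above 0.12 m), for 0.2 s.
2. the brass-faced blank lies flat on the rubber mat, let go (contact force between brass_blank and the fingers below 0.1 N and linear speed of brass_blank below 0.02 m/s and z of brass_blank in the frame of mat between 0.001 and 0.008 m and angle between brass_blank's own z axis and vertical below 0.08 rad and horizontal distance between brass_blank and mat below 0.085 m), for 0.2 s.
3. the blank lies flat on the vise's base between the jaws, let go (contact force between brass_blank and the fingers below 0.1 N and linear speed of brass_blank below 0.02 m/s and x of brass_blank in the frame of vise between -0.01 and 0.01 m and z of brass_blank in the frame of vise between 0.017 and 0.023 m and angle between brass_blank's own z axis and vertical below 0.08 rad and y of brass_blank in the frame of vise between -0.012 and 0.009 m), for 0.2 s.
At the end, for the whole second after the job is handed in: The brass-faced blank is at rest and let go, flat on the vise's base (within 3 mm) between the jaws, brass face up, within 10 mm of centred along them and 0.08 rad of parallel, against the fixed jaw (within 3 mm), with the loose jaw closed on it (joint above 12.2 mm, less than 2 mm of slack) (contact force between brass_blank and the fingers below 0.1 N and linear speed of brass_blank below 0.02 m/s and x of brass_blank in the frame of vise between -0.01 and 0.01 m and z of brass_blank in the frame of vise between 0.017 and 0.023 m and angle between brass_blank's own z axis and vertical below 0.08 rad and y of brass_blank in the frame of vise between 0.002 and 0.008 m and value of joint vise_jaw above 0.0122 m and angle between the x axis of brass_blank and the x axis of vise, either way round below 0.08 rad); the robot touches nothing.
It fails at once if the blank is dropped or slammed into the vise (faster than 0.4 m/s between the jaws) (horizontal distance between brass_blank and vise below 0.025 m and z of brass_blank in the frame of vise below 0.05 m and linear speed of brass_blank above 0.4 m/s).
It fails at once if the black-faced blank is moved more than 30 mm (distance of black_blank from where it was at the start of the episode above 0.03 m).
It fails at once if a bystander on the bench is moved more than 30 mm (distance of any of thumb_a, thumb_b, oil, jar, driver, brush from where it was at the start of the episode above 0.03 m).
It also fails if it takes over 66 s, if anything falls off the work surface, if the arm or the gripper's body presses on something with over 40 N, if the wrist force passes 120 N, or if a joint passes its speed limit or range.

### The arm

A 7-joint arm with a two-finger parallel gripper is mounted at the origin on the work surface. World frame = base frame: x ahead of the robot, y to its left, z up, the work surface at z = 0. Lengths are in m, angles in rad, forces in N, time in s.
With the tool pointing down it reaches from about 0.425 to 0.875 m from the base axis. Payload 4.7 kg.
Tool frame: the origin (TCP) lies at the very end of the fingers, on their centre line; the grasp point (between the pads) lies behind it (manip.tcp_to_grasp is the z of the grasp point in the tool frame, in m); z points along the fingers, y is the direction in which the jaws open and shut (so a half turn about z gives the same grasp; the last joint's range is limited). The gripper opens to 87 mm and grips with 3 to 60 N. Pads are 19 mm wide; open, the fingers measure 117 mm over their backs; the gripper's body (75 mm by 190 mm) begins 51 mm behind the grasp point.
Start: joints at [-1.155, 0.321, -0.07, 1.45, 0.023, 1.371, -0.057], TCP at [0.254, 0.598, 0.223] pointing down, gripper open.
Joint ranges: [-2.86, 2.86], [-0.3, 2.09], [-1.38, 1.24], [0.06, 2.45], [-1.56, 4.7], [0.09, 2.05], [-2.69, 2.69]. Speed limits (rad/s): [2.57, 2.57, 3.14, 3.14, 3.14, 3.14, 3.14].

### API

Orientations are given as a unit quaternion [x, y, z, w].
In Python, from bench import manip gives the robot as it stands.
- The arm moves only by the tool servo_tool, never from a script. Its argument "targets" is a list of rows, each a list of 2 entries, a list of its own where there are three numbers: the shift along the tool's x, y, z in mm, then the turn about the tool's z in degrees. A call has exactly 5 rows; each row shifts and turns the commanded pose from where the row before left it, along the tool's axes as they then stand; what a row does not reach is not made up. A row lasts 1/8 s, in which the tool goes at most 62.5 mm and 10.7 degrees, less where a joint would pass 70% of its speed; a pose out of reach is approached as far as the arm can. A call with a gripper value outside its range is refused whole. "fingers" is the finger opening in mm, from 0 to 87, set as the call begins (left out, the last holds). The fingers move at their own pace and stop on an object; "squeeze" is the grip in N (left out, the last holds). Time passes only in rows, so rows that do not move let the fingers close, or fill a call up. It gives the time, the measured TCP pose, the force and the opening at its end, in the units of the state.
- manip.state(): the state, without advancing time (a new reading comes with each control period).
- manip.capture(name): name is "side" or "top"; returns a dict with "pixels" (420x560x3 uint8, red, green, blue), "fx", "fy", "cx", "cy" (pixels), "D" ([k1, k2, p1, p2, k3] as OpenCV has them; the pictures are not rectified), "R" (3x3) and "t" (3): a world point X has camera coordinates R X + t. Camera axes: x right, y down, z forward; pixel columns grow to the right and rows downward; lengths in m; the calibration is good to about 2 mm. A picture is of the moment at which its call begins. There is no depth.
- manip.sign_off(): hands the job in, once; it reports no verdict.
The state is a dict: "t": time; "joints": joint angles; "joint_vel": joint speeds; "effort": joint torques, N m; "ee_pos": TCP position; "tcp_rot": TCP orientation; "wrist_force": force on the tool from outside, world axes, zero at the start; "ft_torque": the same for the moment, N m; "grip_width": finger opening in m.
Only numpy, scipy, OpenCV 4.12 (cv2) and the standard library are available. Lean on these libraries where they do the work, as an engineer would, in place of code of your own. Each camera call takes 0.05 s, during which the arm holds its last target.

## Working session

There is one attempt and no reset: what is moved stays moved. The work goes in short steps, Python scripts to look and compute and a tool call to move; the robot and the scene stay as the last step left them, time stands still between calls to the robot, and variables do not carry over. Pictures are saved under pics/ and viewed, and the job is handed in when it is done.

Besides the shell and the picture viewer there is one more tool, called as name(argument=value, ...), one argument or row to a line, values as JSON. servo_tool: Moves the arm, as the interface text tells. Its arguments: {"type":"object","properties":{"targets":{"type":"array"},"fingers":{"type":"number"},"squeeze":{"type":"number"}},"required":["targets"]}

```bash
ls; mkdir -p pics
cat > h.py <<'E'
import numpy as np, cv2
from bench import manip
def cap(n,f):
    c=manip.capture(n); cv2.imwrite(f'pics/{f}.png',c['pixels'][:,:,::-1]); np.savez(f'pics/{f}.npz',**c); return c
def load(f): return dict(np.load(f'pics/{f}.npz'))
def K(c): return np.array([[c['fx'],0,c['cx']],[0,c['fy'],c['cy']],[0,0,1]],float)
def ray(c,uv):
    p=cv2.undistortPoints(np.array([[uv]],float),K(c),np.array(c['D'],float))[0,0]
    R=np.array(c['R']);t=np.array(c['t']); return -R.T@t, R.T@np.array([p[0],p[1],1])
def onz(c,uv,z):
    o,d=ray(c,uv); return o+d*(z-o[2])/d[2]
def proj(c,X):
    R=np.array(c['R']);return cv2.projectPoints(np.atleast_2d(np.array(X,float)),cv2.Rodrigues(R)[0],np.array(c['t'],float),K(c),np.array(c['D'],float))[0][:,0]
E
python3 - <<'E'
from h import *
for n in('top','side'):
    c=cap(n,n+'0'); print(n,c['fx'],c['D'],-np.array(c['R']).T@c['t'],np.array(c['R'])[2])
print(manip.state(), manip.tcp_to_grasp)
E
```

```text
pics
top 446.91057179495374 [0.0344528 0.        0.        0.        0.       ] [ 0.39667635 -0.0383604   1.26172923] [ 0.08106109 -0.01448246 -0.99660391]
side 529.3105441626585 [-0.16954608  0.          0.          0.          0.        ] [-0.33528949 -1.01776555  0.94593684] [ 0.53680535  0.63992803 -0.54984738]
{'t': 0.1, 'joints': array([-1.15489204,  0.32176107, -0.07005743,  1.45155819,  0.02258706,
        1.37084195, -0.05687297]), 'joint_vel': array([ 0.00035039, -0.00180337, -0.00122034, -0.00071079,  0.00028813,
       -0.00111096, -0.00132856]), 'effort': array([ 9.86875375e-05, -4.92572200e+01, -4.05531870e-01, -3.13398993e+01,
       -6.40429440e-02,  3.93975258e-02,  7.12976907e-05]), 'ee_pos': array([0.25405752, 0.59773424, 0.22156018]), 'tcp_rot': array([ 1.99540341e-01,  9.79889207e-01, -8.81243718e-04, -1.32633994e-04]), 'wrist_force': array([ 0.5224557 , -0.88603213,  0.48686763]), 'ft_torque': array([ 0.00910233, -0.00941746, -0.01208865]), 'grip_width': 0.08722465857361637} -0.0187
```

View pics/top0.png

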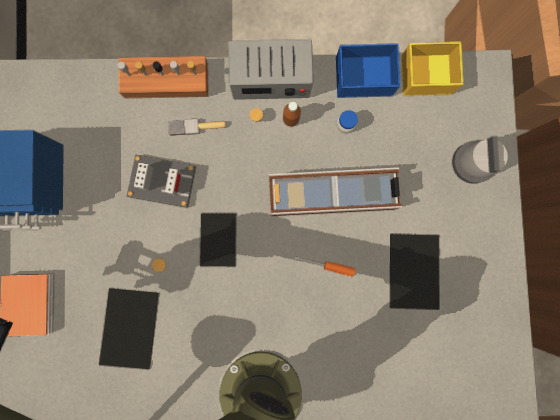

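View pics/side0.png

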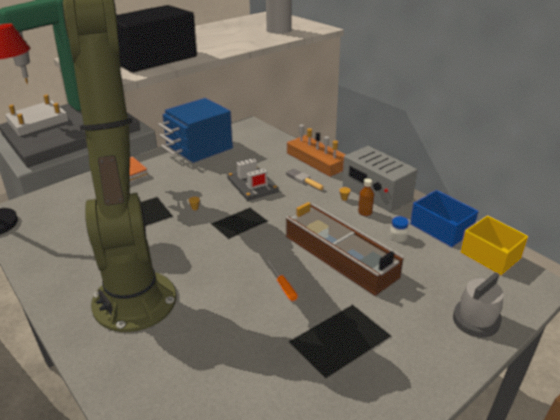

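Run:
```python
from h import *
c=load('top0')
im=c['pixels'][:,:,::-1]
cv2.imwrite('pics/t0case.png',cv2.resize(im[155:225,260:410],None,fx=5,fy=5,interpolation=cv2.INTER_CUBIC))
cv2.imwrite('pics/t0vise.png',cv2.resize(im[145:215,115:245],None,fx=6,fy=6,interpolation=cv2.INTER_CUBIC))
print(proj(c,[[0,0,0],[.254,.598,.22],[.5,0,0],[.6,.2,0]]))
# mats
g=im.max(2)<45
n,l,s,ce=cv2.connectedComponentsWithStats(g.astype(np.uint8))
for i in range(1,n):
    if s[i,4]>800:
        m=(l==i).astype(np.uint8); ct=max(cv2.findContours(m,0,2)[0],key=cv2.contourArea)
        r=cv2.minAreaRect(ct); b=cv2.boxPoints(r)
        P=np.array([onz(c,p,.004)[:2] for p in b]); e=[np.linalg.norm(P[k]-P[k-1]) for k in range(4)]
        print(s[i],b.round(0).tolist(),P.mean(0).round(4),np.round(e,3),P.round(3).tolist())
```

```text
[[260.17747447 392.88957107]
 [-11.74083073 318.14997367]
 [256.17595576 210.04284378]
 [184.87076985 176.69562201]]
[ 200  215   35   51 1149] [[200.0, 265.0], [200.0, 215.0], [234.0, 215.0], [234.0, 265.0]] [0.4186 0.1113] [0.095 0.14  0.095 0.14 ] [[0.35, 0.16], [0.49, 0.158], [0.487, 0.063], [0.347, 0.065]]
[ 390  235   49   74 2973] [[390.0, 235.0], [438.0, 235.0], [438.0, 308.0], [390.0, 308.0]] [ 0.3173 -0.4367] [0.202 0.135 0.202 0.133] [[0.42, -0.375], [0.417, -0.509], [0.215, -0.498], [0.218, -0.365]]
[ 101  289   51   80 1449] [[100.0, 364.0], [108.0, 288.0], [156.0, 293.0], [149.0, 368.0]] [0.1847 0.3561] [0.131 0.202 0.133 0.202] [[0.093, 0.43], [0.294, 0.412], [0.277, 0.281], [0.075, 0.301]]
```

Run:
```python
from h import *
im=load('side0')['pixels'][:,:,::-1]
cv2.imwrite('pics/s0case.png',cv2.resize(im[190:300,270:420],None,fx=5,fy=5,interpolation=cv2.INTER_CUBIC))
cv2.imwrite('pics/s0vise.png',cv2.resize(im[140:250,170:300],None,fx=5,fy=5,interpolation=cv2.INTER_CUBIC))
```

```text
(no output)
```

View pics/t0case.png

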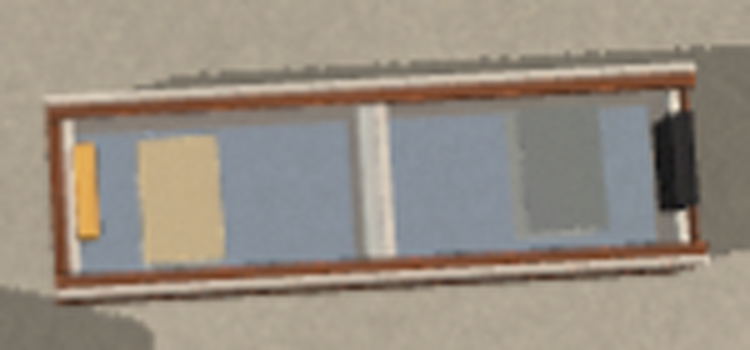

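View pics/t0vise.png

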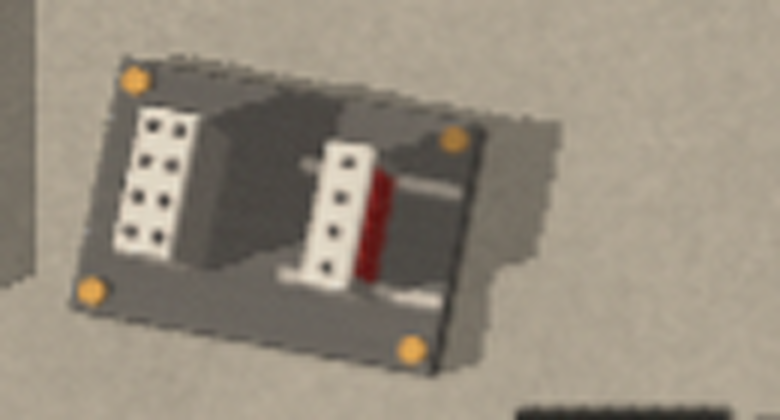

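View pics/s0case.png

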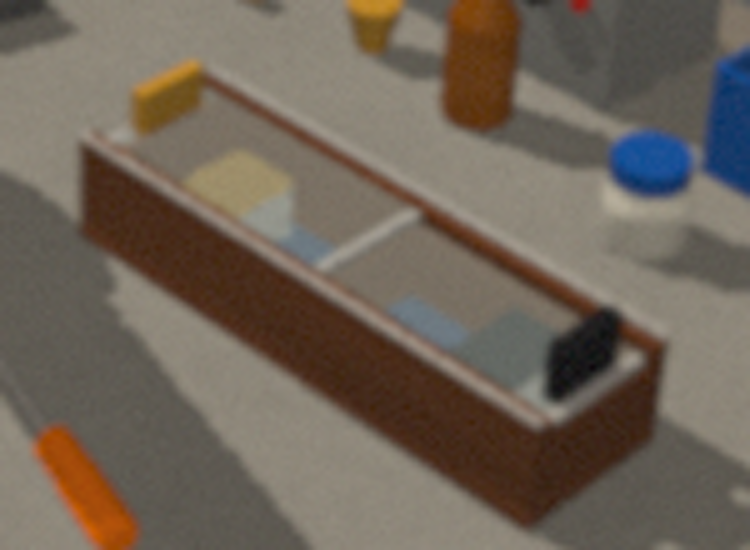

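View pics/s0vise.png

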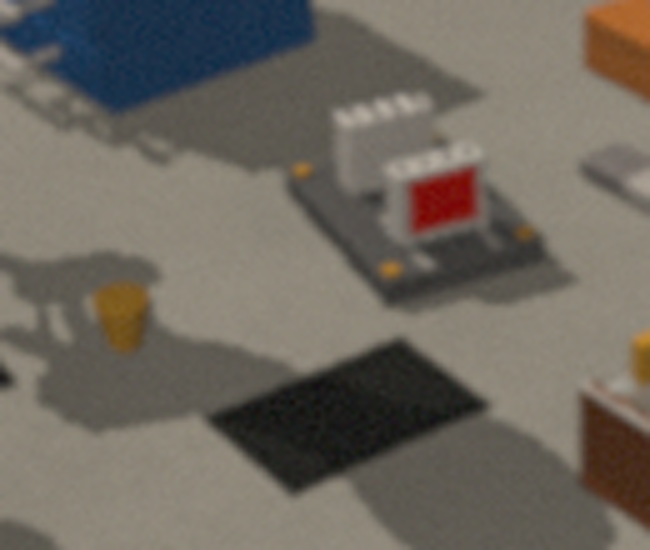

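Run:
```python
from h import *
c=load('top0')
def q(pts,z,off,s,name,dims):
    P=np.array([onz(c,((p[0]+.5)/s-.5+off[0],(p[1]+.5)/s-.5+off[1]),z)[:2] for p in pts])
    e=[np.linalg.norm(P[k]-P[k-1]) for k in range(len(P))]
    print(name,P.mean(0).round(4),np.round(e,4),dims)
    for k in range(4):
        d=P[k]-P[k-1]; print('  ',np.degrees(np.arctan2(d[1],d[0])).round(2),P[k].round(4))
q([(47,98),(694,65),(706,260),(58,300)],.075,(260,155),5,'case','.35x.108')
q([(126,57),(484,127),(437,375),(73,308)],.020,(115,145),6,'vise base','.17x.12')
q([(135,80),(454,138),(411,349),(92,290)],.021,(115,145),6,'vise screws','')
q([(144,107),(200,114),(168,260),(113,248)],.075,(115,145),6,'fixed jaw','')
q([(326,141),(376,143),(347,291),(302,285)],.075,(115,145),6,'loose jaw','22x66')
q([(76,143),(94,143),(99,238),(79,240)],.100,(260,155),5,'brass handle','12x50')
q([(138,140),(219,136),(225,258),(146,264)],.050,(260,155),5,'brass blank','44x68')
q([(663,112),(693,110),(697,207),(664,210)],.1,(260,155),5,'black handle','12x50')
```

```text
case [ 0.5405 -0.2139] [0.1087 0.3481 0.1053 0.3465] .35x.108
   1.67 [ 0.5894 -0.0388]
   -88.47 [ 0.5987 -0.3868]
   -179.23 [ 0.4934 -0.3882]
   92.1 [ 0.4807 -0.042 ]
vise base [0.5872 0.2616] [0.1196 0.1694 0.1179 0.1705] .17x.12
   -11.82 [0.6637 0.3324]
   -102.48 [0.627 0.167]
   168.72 [0.5114 0.19  ]
   78.07 [0.5466 0.3569]
vise screws [0.5882 0.2646] [0.0998 0.1503 0.1005 0.1494] 
   -11.5 [0.6525 0.328 ]
   -101.72 [0.622  0.1808]
   167.99 [0.5237 0.2017]
   78.03 [0.5547 0.3479]
fixed jaw [0.5953 0.3028] [0.0643 0.0249 0.0666 0.0248] 
   -12.34 [0.6291 0.3081]
   -98.49 [0.6255 0.2835]
   167.59 [0.5604 0.2978]
   76.2 [0.5663 0.3219]
loose jaw [0.5788 0.223 ] [0.0652 0.0221 0.0674 0.02  ] 22x66
   -9.76 [0.6121 0.2279]
   -93.61 [0.6107 0.2058]
   168.55 [0.5447 0.2192]
   80.95 [0.5478 0.239 ]
brass handle [ 0.5357 -0.0585] [0.0511 0.0094 0.0501 0.0105] 12x50
   0.28 [ 0.5611 -0.0534]
   -91.39 [ 0.5609 -0.0628]
   -178.53 [ 0.5108 -0.0641]
   94.31 [ 0.5101 -0.0536]
brass blank [ 0.5358 -0.1111] [0.0682 0.0444 0.0671 0.0432] 44x68
   2.06 [ 0.5691 -0.088 ]
   -88.55 [ 0.5702 -0.1324]
   -178.97 [ 0.5031 -0.1336]
   92.92 [ 0.5009 -0.0904]
black handle [ 0.5445 -0.3694] [0.0518 0.0158 0.0512 0.0174] 12x50
   -2.07 [ 0.5699 -0.362 ]
   -87.61 [ 0.5706 -0.3778]
   179.63 [ 0.5193 -0.3775]
   93.78 [ 0.5182 -0.3602]
```

```bash
cat >> h.py <<'E'
from scipy.spatial.transform import Rotation as Ro
def plan(x,y,z,head,n):
    """rows to reach world x,y,z with tool-y heading head (deg), n rows"""
    s=manip.state(); R=Ro.from_quat(s['tcp_rot']).as_matrix(); p=np.array(s['ee_pos'])
    h=np.degrees(np.arctan2(R[1,1],R[0,1])); dh=(head-h+90)%180-90
    d=np.array([x,y,z])-p
    print('pos',p.round(4),'head',round(h,2),'F',s['wrist_force'].round(1),'w',round(s['grip_width']*1e3,1),'t',round(s['t'],2),'j7',s['joints'][6].round(2),'tilt',np.round(R[:,2],4))
    for i in range(n):
        Rz=Ro.from_euler('z',dh*i/n,degrees=True).as_matrix()@R
        print((Rz.T@(d/n)*1e3).round(1),round(-dh/n,2))
E
python3 -c "
from h import *
plan(.5355,-.0585,.2,91.8,15)"
```

```text
pos [0.2541 0.5977 0.2216] head 66.98 F [ 0.5 -0.9  0.5] w 87.2 t 0.1 j7 -0.06 tilt [-6.0e-04 -1.7e-03 -1.0e+00]
[-34.4 -32.9   1.5] -1.65
[-33.4 -33.9   1.5] -1.65
[-32.4 -34.9   1.5] -1.65
[-31.4 -35.8   1.5] -1.65
[-30.4 -36.7   1.5] -1.65
[-29.3 -37.5   1.5] -1.65
[-28.2 -38.4   1.5] -1.65
[-27.1 -39.2   1.5] -1.65
[-25.9 -39.9   1.5] -1.65
[-24.8 -40.7   1.5] -1.65
[-23.6 -41.4   1.5] -1.65
[-22.4 -42.    1.5] -1.65
[-21.1 -42.6   1.5] -1.65
[-19.9 -43.2   1.5] -1.65
[-18.7 -43.8   1.5] -1.65
```

servo_tool(
  targets=[
    [[-34, -33, 0], -1.6],
    [[-33, -34, 0], -1.6],
    [[-32, -35, 0], -1.6],
    [[-31, -36, 0], -1.6],
    [[-30, -37, 0], -1.6],
  ],
  fingers=50,
  squeeze=15,
)

```text
t: 0.72
ee_pos: [0.3459, 0.3774, 0.2222]
tcp_rot: [0.13, 0.991, -0.0, -0.0]
wrist_force: [0.7, -0.3, -0.4]
grip_width: 0.0516
```

servo_tool(
  targets=[
    [[-29, -37, 0], -1.6],
    [[-28, -38, 0], -1.6],
    [[-27, -39, 0], -1.6],
    [[-26, -40, 0], -1.6],
    [[-25, -41, 0], -1.6],
  ],
)

```text
t: 1.35
ee_pos: [0.438, 0.1589, 0.2223]
tcp_rot: [0.061, 0.998, 0.0, -0.0]
wrist_force: [-0.0, 0.2, 0.2]
grip_width: 0.0503
```

servo_tool(
  targets=[
    [[-24, -41, 0], -1.6],
    [[-22, -42, 0], -1.6],
    [[-21, -42, 0], -1.6],
    [[-20, -40, 0], -1.6],
    [[0, 0, 0], 0],
  ],
)

```text
t: 1.98
ee_pos: [0.5116, -0.0153, 0.2223]
tcp_rot: [0.009, 1.0, -0.001, -0.0]
wrist_force: [0.8, 0.6, 0.2]
grip_width: 0.0497
```

```bash
python3 -c "
from h import *
plan(.5355,-.0585,.09,91.8,4); cap('top','top1')"
```

```text
pos [ 0.5116 -0.0153  0.2223] head 88.98 F [0.8 0.6 0.2] w 49.7 t 1.98 j7 1.54 tilt [-1.0e-04 -1.7e-03 -1.0e+00]
[ -6.2 -10.6  33.1] -0.71
[ -6.  -10.7  33.1] -0.71
[ -5.9 -10.8  33.1] -0.71
[ -5.8 -10.9  33.1] -0.71
```

View pics/top1.png

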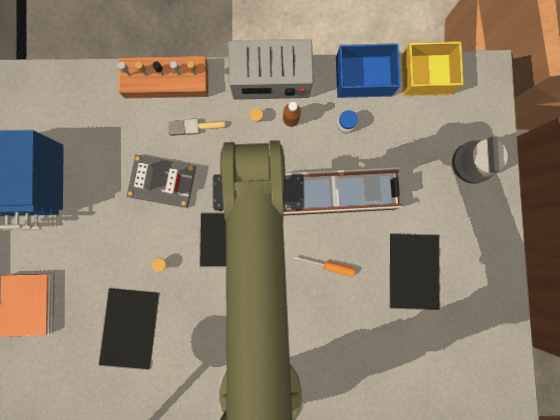

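The arm now stands over the case's +y end, with the gripper body (about px 213–303 along y) above the brass handle. The vise at (161,181) is free of shadow. Next I go over the handle and descend.

servo_tool(
  targets=[
    [[-12, -21, 0], -1.4],
    [[-12, -22, 0], -1.4],
    [[0, 0, 30], 0],
    [[0, 0, 40], 0],
    [[0, 0, 30], 0],
  ],
)

```text
t: 2.65
ee_pos: [0.5342, -0.0518, 0.1207]
tcp_rot: [-0.02, 1.0, 0.001, -0.001]
wrist_force: [1.3, -0.1, 0.2]
grip_width: 0.0501
```

```bash
python3 -c "
from h import *
plan(.5355,-.0585,.084,91.8,1); cap('side','side1')
im=cv2.imread('pics/side1.png'); cv2.imwrite('pics/s1.png',cv2.resize(im[140:300,250:420],None,fx=3.5,fy=3.5))"
```

```text
pos [ 0.5342 -0.0518  0.1207] head 92.32 F [ 1.3 -0.1  0.2] w 50.1 t 2.65 j7 1.74 tilt [-0.0018  0.0012 -1.    ]
[-1.1 -6.8 36.7] 0.52
```

View pics/s1.png

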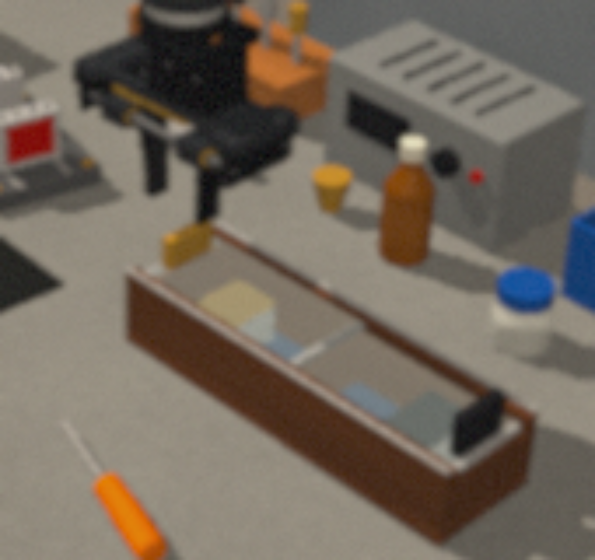

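The fingers straddle the brass handle, which sits at about (187,244) in the crop. I shift 7 mm in y, then descend and close.

servo_tool(
  targets=[
    [[-1, -7, 0], 0.5],
    [[0, 0, 15], 0],
    [[0, 0, 22], 0],
    [[0, 0, 0], 0],
    [[0, 0, 0], 0],
  ],
)

```text
t: 3.32
ee_pos: [0.5372, -0.061, 0.0865]
tcp_rot: [-0.015, 1.0, 0.0, 0.001]
wrist_force: [0.5, 0.4, 0.5]
grip_width: 0.0499
```

servo_tool(
  targets=[
    [[0, 0, 0], 0],
    [[0, 0, 0], 0],
    [[0, 0, 0], 0],
    [[0, 0, 0], 0],
    [[0, 0, 0], 0],
  ],
  fingers=5,
)

```text
t: 3.95
ee_pos: [0.5365, -0.0601, 0.0857]
tcp_rot: [-0.015, 1.0, 0.001, -0.0]
wrist_force: [-0.3, 2.1, 1.5]
grip_width: 0.0119
```

```bash
python3 -c "
from h import *
plan(.5355+.138*.031,-.0585-.138,.084,91.8,5)"
```

```text
pos [ 0.5365 -0.0601  0.0857] head 91.7 F [-0.3  2.1  1.5] w 11.9 t 3.95 j7 1.78 tilt [-1.0e-04  1.2e-03 -1.0e+00]
[  0.2 -27.3   0.3] -0.02
[  0.2 -27.3   0.3] -0.02
[  0.2 -27.3   0.3] -0.02
[  0.2 -27.3   0.3] -0.02
[  0.2 -27.3   0.3] -0.02
```

servo_tool(
  targets=[
    [[0, -26, 0], 0],
    [[0, -27, 0], 0],
    [[0, -27, 0], 0],
    [[0, -27, 0], 0],
    [[0, -23, 0], 0],
  ],
)

```text
t: 4.58
ee_pos: [0.5401, -0.1905, 0.0857]
tcp_rot: [-0.015, 1.0, 0.001, -0.0]
wrist_force: [-1.9, 4.0, 3.6]
grip_width: 0.012
```

servo_tool(
  targets=[
    [[0, -3, 0], 0],
    [[0, -3, 0], 0],
    [[0, -2, 0], 0],
    [[0, -1, 0], 0],
    [[0, 0, 0], 0],
  ],
)

```text
t: 5.2
ee_pos: [0.5402, -0.1922, 0.0856]
tcp_rot: [-0.017, 1.0, 0.005, -0.002]
wrist_force: [-4.7, 15.2, 9.8]
grip_width: 0.012
```

servo_tool(
  targets=[
    [[0, -3, 0], 0],
    [[0, -3, 0], 0],
    [[0, 0, 0], 0],
    [[0, 0, 0], 0],
    [[0, 0, 0], 0],
  ],
)

```text
t: 5.82
ee_pos: [0.5403, -0.1923, 0.0854]
tcp_rot: [-0.018, 1.0, 0.01, -0.003]
wrist_force: [-7.1, 23.7, 14.1]
grip_width: 0.012
```

```bash
python3 -c "
from h import *
plan(.54,-.19,.084,91.8,1); cap('side','side2');cap('top','top2')
im=cv2.imread('pics/side2.png'); cv2.imwrite('pics/s2.png',cv2.resize(im[140:300,250:420],None,fx=3.5,fy=3.5))"
```

```text
pos [ 0.5403 -0.1923  0.0854] head 92.1 F [-7.1 23.7 14.1] w 12.0 t 5.83 j7 2.08 tilt [-0.0062  0.0191 -0.9998]
[0.2 2.3 1.4] 0.3
```

View pics/s2.png

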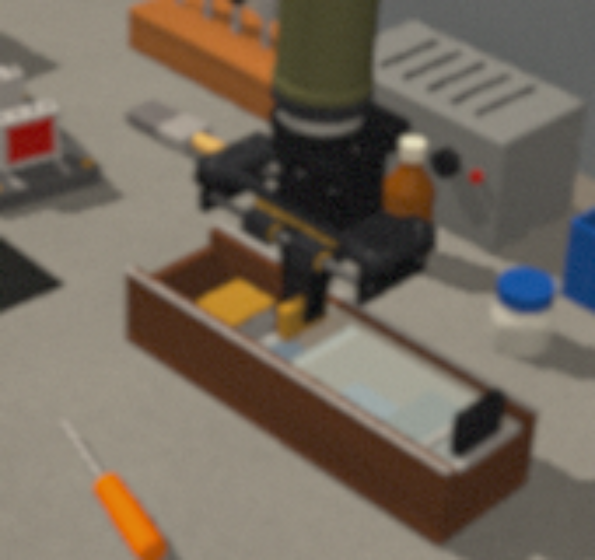

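The door is at its stop: 132 mm of motion seen, then blocked at 24 N. The brass-faced blank at crop (235,300) is now uncovered. I relax the push, open the fingers and lift.

servo_tool(
  targets=[
    [[0, 5, 0], 0],
    [[0, 5, 0], 0],
    [[0, 2, 0], 0],
    [[0, 0, 0], 0],
    [[0, 0, 0], 0],
  ],
)

```text
t: 6.55
ee_pos: [0.5403, -0.1921, 0.0855]
tcp_rot: [-0.015, 1.0, 0.001, -0.0]
wrist_force: [-2.2, 6.9, 3.0]
grip_width: 0.0122
```

servo_tool(
  targets=[
    [[0, 0, 0], 0],
    [[0, 0, 0], 0],
    [[0, 0, -15], 0],
    [[0, 0, -30], 0],
    [[0, 0, -20], 0],
  ],
  fingers=40,
)

```text
t: 7.18
ee_pos: [0.5411, -0.1952, 0.153]
tcp_rot: [-0.014, 1.0, -0.001, 0.001]
wrist_force: [0.1, 0.3, -0.3]
grip_width: 0.0395
```

```bash
python3 -c "
from h import *
plan(.536,-.111,.15,91.8,2); cap('side','side3');cap('top','top3')
im=cv2.imread('pics/side3.png'); cv2.imwrite('pics/s3.png',cv2.resize(im[140:300,250:420],None,fx=3.5,fy=3.5))"
```

```text
pos [ 0.5411 -0.1952  0.153 ] head 91.62 F [ 0.1  0.3 -0.3] w 39.5 t 7.17 j7 2.02 tilt [ 0.0026 -0.0013 -1.    ]
[ 1.4 42.1  1.4] -0.09
[ 1.3 42.1  1.4] -0.09
```

View pics/s3.png

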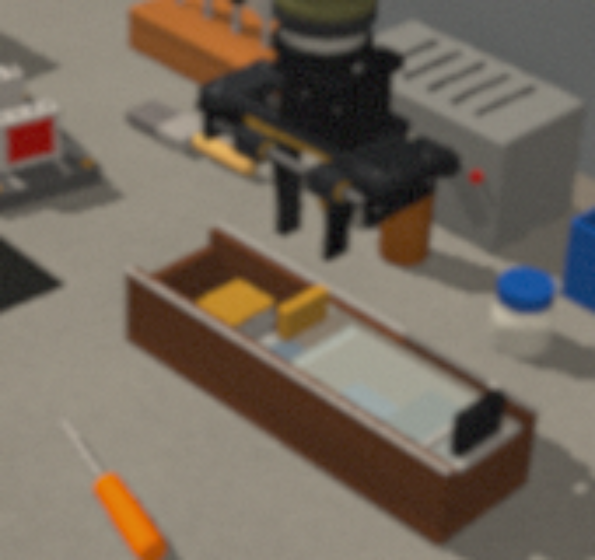

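Run:
```python
from h import *
c=load('side3');im=c['pixels'].astype(int)
m=((im[...,0]>120)&(im[...,0]-im[...,2]>70)&(im[...,1]>80)).astype(np.uint8)
n,l,s,ce=cv2.connectedComponentsWithStats(m)
for i in range(1,n):
    if s[i,4]>20: print(s[i],ce[i].round(1), onz(c,ce[i],.05).round(4))
# blank predicted corners, proj
a=np.radians(1.8);X=np.array([np.cos(a),np.sin(a)]);Y=np.array([-X[1],X[0]])
P=[list(np.array([.5358,-.1111])+sx*.034*X+sy*.022*Y)+[.05] for sx,sy in((1,1),(1,-1),(-1,-1),(-1,1))]
q=proj(c,P);print(q.round(1))
H=[list(np.array([.5403,-.1923])+sx*.025*X+sy*.006*Y)+[.1] for sx,sy in((1,1),(1,-1),(-1,-1),(-1,1))]
h=proj(c,H)
b=c['pixels'][:,:,::-1].copy()
b=cv2.resize(b[190:270,290:380],None,fx=8,fy=8,interpolation=cv2.INTER_CUBIC)
for Q in(q,h): cv2.polylines(b,[((Q-[290,190]+.5)*8).astype(np.int32)],True,(0,255,0),1)
cv2.imwrite('pics/s3b.png',b)
```

```text
[287 128  41  31 427] [307.1 146.2] [0.8687 0.2934 0.05  ]
[311 138   5   6  26] [312.8 140.8] [0.9161 0.3132 0.05  ]
[319 142   6   6  29] [321.1 145. ] [0.9164 0.2672 0.05  ]
[305 178  17  11  84] [313.  183.2] [0.7019 0.079  0.05  ]
[188 196  12   8  70] [193.6 199.6] [0.3457 0.2492 0.05  ]
[ 460  215   68   60 2571] [493.5 244.2] [ 0.8687 -0.5038  0.05  ]
[306 220  22  14 183] [316.7 226. ] [ 0.5448 -0.1084  0.05  ]
[329 221  15  15  89] [334.8 227. ] [ 0.5816 -0.1463  0.05  ]
[276 275  21  26 245] [285.8 286.5] [ 0.3063 -0.2515  0.05  ]
[[318.  219.9]
 [328.6 226.3]
 [312.  235.5]
 [301.4 228.9]]
```

View pics/s3b.png

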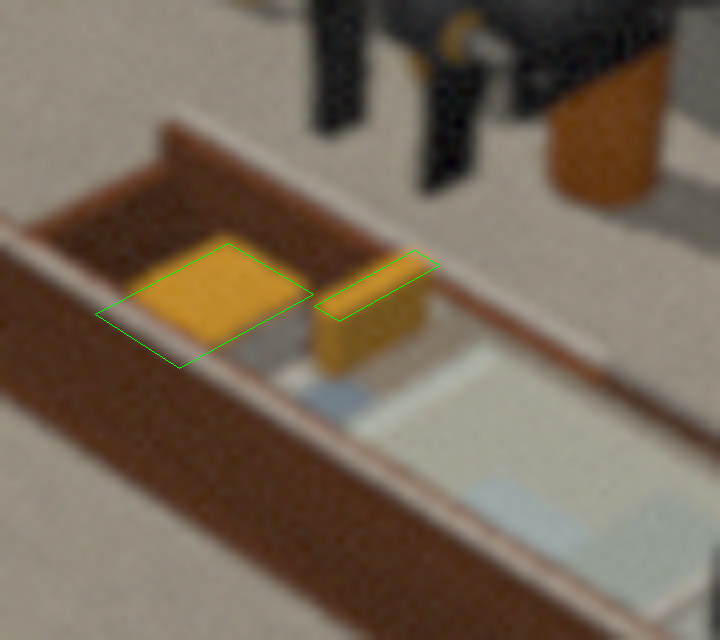

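The projected blank outline falls on the brass face in the side view, corners at about (318,220), (329,226), (301,229). So the top-view estimate (0.536, -0.111) holds to about 1–2 mm. I go for the grasp by the long sides.

servo_tool(
  targets=[
    [[1, 30, 0], 0],
    [[1, 30, 0], 0],
    [[1, 24, 0], 0],
    [[0, 0, 20], 0],
    [[0, 0, 20], 0],
  ],
  fingers=72,
)

```text
t: 7.9
ee_pos: [0.535, -0.1099, 0.1099]
tcp_rot: [-0.015, 1.0, -0.0, 0.0]
wrist_force: [0.0, -0.1, 0.0]
grip_width: 0.0708
```

```bash
python3 -c "
from h import *
plan(.536,-.111,.036,91.8,4)"
```

```text
pos [ 0.535  -0.1099  0.1099] head 91.72 F [ 0.  -0.1  0. ] w 70.8 t 7.9 j7 1.86 tilt [ 6.e-04 -2.e-04 -1.e+00]
[-0.2 -0.3 18.5] -0.02
[-0.2 -0.3 18.5] -0.02
[-0.2 -0.3 18.5] -0.02
[-0.2 -0.3 18.5] -0.02
```

servo_tool(
  targets=[
    [[-1, -1, 20], 0],
    [[0, 0, 20], 0],
    [[0, 0, 16], 0],
    [[0, 0, 15], 0],
    [[0, 0, 3], 0],
  ],
)

```text
t: 8.52
ee_pos: [0.5352, -0.111, 0.0354]
tcp_rot: [-0.015, 1.0, -0.0, -0.001]
wrist_force: [-0.7, -0.2, 0.5]
grip_width: 0.072
```

servo_tool(
  targets=[
    [[0, 0, 0], 0],
    [[0, 0, 0], 0],
    [[0, 0, 0], 0],
    [[0, 0, 0], 0],
    [[0, 0, 0], 0],
  ],
  fingers=35,
  squeeze=25,
)

```text
t: 9.15
ee_pos: [0.5364, -0.1107, 0.037]
tcp_rot: [-0.015, 1.0, 0.0, 0.0]
wrist_force: [-0.2, 0.5, 3.3]
grip_width: 0.0439
```

```bash
python3 -c "
from h import *
plan(.536,-.111,.036,91.8,1); cap('side','side4');cap('top','top4')
im=cv2.imread('pics/side4.png'); cv2.imwrite('pics/s4.png',cv2.resize(im[140:300,250:420],None,fx=3.5,fy=3.5))"
```

```text
pos [ 0.5364 -0.1107  0.037 ] head 91.69 F [-0.2  0.5  3.3] w 43.9 t 9.15 j7 1.92 tilt [ 8.e-04  5.e-04 -1.e+00]
[ 0.4 -0.3  1. ] -0.11
```

View pics/s4.png

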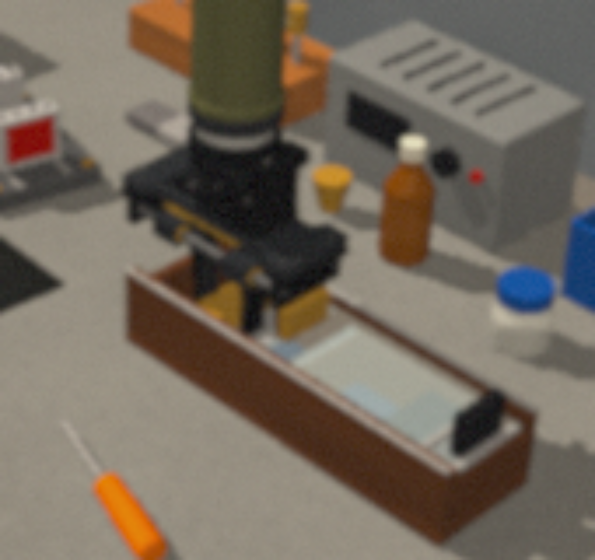

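servo_tool(
  targets=[
    [[0, 0, -10], 0],
    [[0, 0, -20], 0],
    [[0, 0, -30], 0],
    [[0, 0, -30], 0],
    [[0, 0, -30], 0],
  ],
)

```text
t: 9.88
ee_pos: [0.5351, -0.1114, 0.1571]
tcp_rot: [-0.014, 1.0, -0.0, -0.001]
wrist_force: [-0.1, 0.3, -3.4]
grip_width: 0.0438
```

```bash
python3 -c "
from h import *
plan(.450,.105,.15,90,6); cap('side','side5')
im=cv2.imread('pics/side5.png'); cv2.imwrite('pics/s5.png',cv2.resize(im[120:300,220:420],None,fx=3.5,fy=3.5))"
```

```text
pos [ 0.5351 -0.1114  0.1571] head 91.65 F [-0.1  0.3 -3.4] w 43.8 t 9.88 j7 1.84 tilt [-1.4e-03 -4.0e-04 -1.0e+00]
[13.1 36.5  1.2] 0.28
[13.3 36.4  1.2] 0.28
[13.5 36.3  1.2] 0.28
[13.7 36.3  1.2] 0.28
[13.8 36.2  1.2] 0.28
[14.  36.1  1.2] 0.28
```

View pics/s5.png

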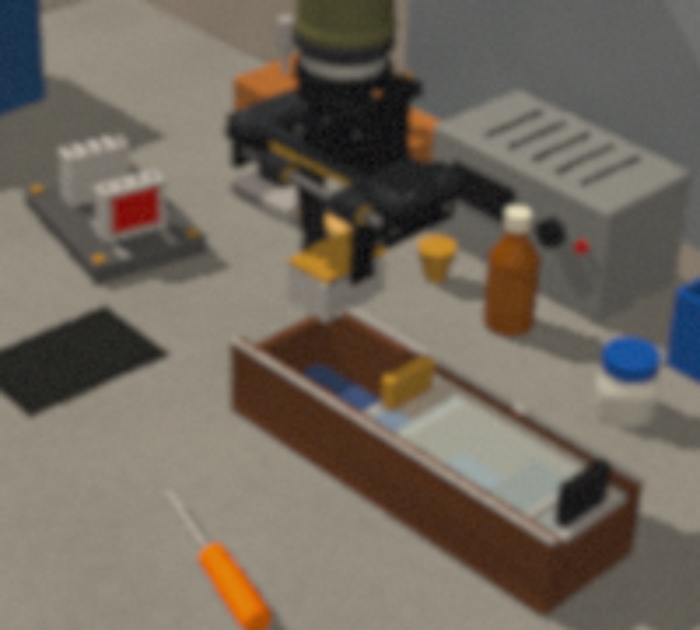

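The blank is held level, clear of the case, with -3.4 N at the wrist. Carrying it to the mat.

servo_tool(
  targets=[
    [[13, 36, 0], 0.3],
    [[13, 36, 0], 0.3],
    [[13, 36, 0], 0.3],
    [[14, 36, 0], 0.3],
    [[14, 36, 0], 0.3],
  ],
)

```text
t: 10.55
ee_pos: [0.4644, 0.0683, 0.1557]
tcp_rot: [-0.001, 1.0, -0.0, -0.0]
wrist_force: [0.4, 0.2, -2.8]
grip_width: 0.0437
```

servo_tool(
  targets=[
    [[14, 36, 0], 0.3],
    [[0, 0, 40], 0],
    [[0, 0, 40], 0],
    [[0, 0, 20], 0],
    [[0, 0, 0], 0],
  ],
)

```text
t: 11.18
ee_pos: [0.4493, 0.1026, 0.0544]
tcp_rot: [0.001, 1.0, -0.001, -0.002]
wrist_force: [-0.4, -1.0, -3.2]
grip_width: 0.0434
```

```bash
python3 -c "
from h import *
plan(.450,.105,.0315,90,1); cap('side','side6')
im=cv2.imread('pics/side6.png'); cv2.imwrite('pics/s6.png',cv2.resize(im[120:300,170:370],None,fx=3.5,fy=3.5))"
```

```text
pos [0.4493 0.1026 0.0544] head 89.86 F [-0.4 -1.  -3.2] w 43.4 t 11.18 j7 1.32 tilt [-0.0047 -0.0024 -1.    ]
[-0.8  2.5 22.9] -0.14
```

View pics/s6.png

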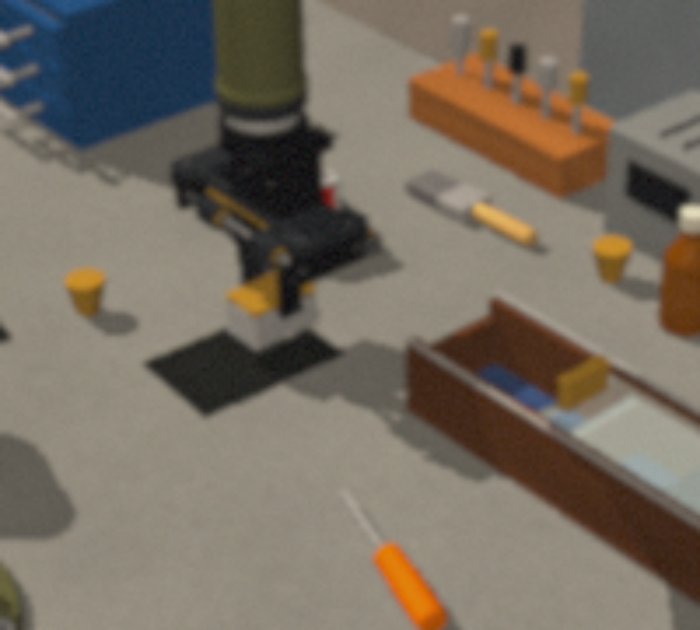

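servo_tool(
  targets=[
    [[0, 0, 10], 0],
    [[0, 0, 6], 0],
    [[0, 0, 3], 0],
    [[0, 0, 2], 0],
    [[0, 0, 0], 0],
  ],
)

```text
t: 11.85
ee_pos: [0.4515, 0.1037, 0.0356]
tcp_rot: [0.001, 1.0, 0.0, 0.0]
wrist_force: [-0.9, -0.0, -3.0]
grip_width: 0.0439
```

servo_tool(
  targets=[
    [[0, 0, 2], 0],
    [[0, 0, 2], 0],
    [[0, 0, 1], 0],
    [[0, 0, 0], 0],
    [[0, 0, 0], 0],
  ],
)

```text
t: 12.48
ee_pos: [0.4515, 0.1037, 0.031]
tcp_rot: [0.001, 1.0, 0.0, -0.0]
wrist_force: [-2.9, -0.1, 5.2]
grip_width: 0.0441
```

Contact (+5 N), so the base is on the mat. I release slowly and retreat.

servo_tool(
  targets=[
    [[0, 0, 0], 0],
    [[0, 0, 0], 0],
    [[0, 0, 0], 0],
    [[0, 0, 0], 0],
    [[0, 0, 0], 0],
  ],
  fingers=65,
)

```text
t: 13.1
ee_pos: [0.4515, 0.1037, 0.0305]
tcp_rot: [0.001, 1.0, 0.0, 0.0]
wrist_force: [0.2, 0.2, -0.9]
grip_width: 0.0643
```

servo_tool(
  targets=[
    [[0, 0, -15], 0],
    [[0, 0, -30], 0],
    [[0, 0, -30], 4],
    [[0, 0, -15], 10],
    [[0, 0, 0], 10],
  ],
  fingers=86,
)

```text
t: 13.72
ee_pos: [0.453, 0.104, 0.1233]
tcp_rot: [0.212, 0.977, 0.001, 0.002]
wrist_force: [-0.6, 0.1, -1.0]
grip_width: 0.0858
```

servo_tool(
  targets=[
    [[0, 0, 0], 10],
    [[0, 0, 0], 10],
    [[0, 0, 0], 10],
    [[0, 0, 0], 10],
    [[0, 0, 0], 10],
  ],
)

```text
t: 14.35
ee_pos: [0.4518, 0.1037, 0.1217]
tcp_rot: [0.605, 0.796, 0.001, 0.0]
wrist_force: [0.7, -0.4, 0.7]
grip_width: 0.086
```

```bash
python3 -c "
from h import *
plan(.450,.105,.08,0,3); cap('side','side7');cap('top','top7')
im=cv2.imread('pics/side7.png'); cv2.imwrite('pics/s7.png',cv2.resize(im[120:300,170:370],None,fx=3.5,fy=3.5))"
```

```text
pos [0.4518 0.1037 0.1217] head 15.54 F [ 0.7 -0.4  0.7] w 86.0 t 14.35 j7 -0.01 tilt [ 1.2e-03  6.0e-04 -1.0e+00]
[ 0.6 -0.5 13.9] 5.18
[ 0.5 -0.5 13.9] 5.18
[ 0.5 -0.6 13.9] 5.18
```

View pics/s7.png

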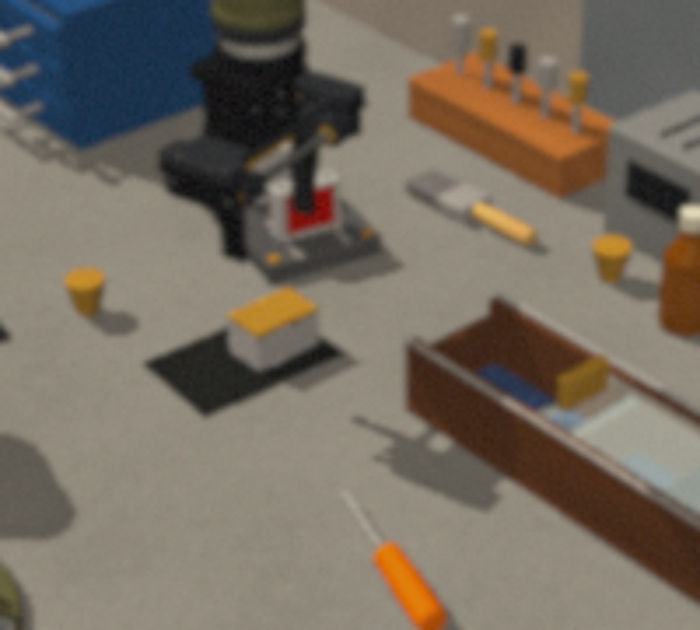

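View pics/top7.png

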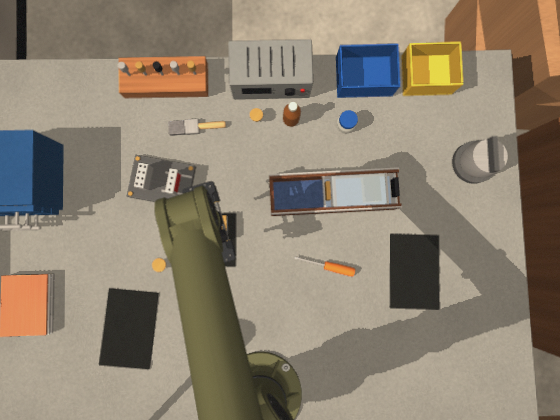

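Run:
```python
from h import *
c=load('side7');im=c['pixels'].astype(int)
m=((im[...,0]>110)&(im[...,0]-im[...,2]>60)&(im[...,1]>70)).astype(np.uint8); m[:, :225]=0;m[:,270:]=0;m[:195]=0;m[225:]=0
ct=max(cv2.findContours(m,0,2)[0],key=cv2.contourArea)
pts=np.array([onz(c,p[0],.044)[:2] for p in ct])
M=cv2.moments(m,True); print(onz(c,(M['m10']/M['m00'],M['m01']/M['m00']),.044).round(4))
r=cv2.minAreaRect((pts*1000).astype(np.float32));print(r)
a=np.radians(0);q=proj(c,[[.451+sx*.034,.1037+sy*.022,z] for z in(.044,.004) for sx,sy in((1,1),(1,-1),(-1,-1),(-1,1))])
b=c['pixels'][:,:,::-1].copy()
b=cv2.resize(b[185:240,215:285],None,fx=10,fy=10,interpolation=cv2.INTER_CUBIC)
for Q in(q[:4],q[4:]): cv2.polylines(b,[((Q-[215,185]+.5)*10).astype(np.int32)],True,(0,255,0),1)
cv2.imwrite('pics/s7b.png',b)
```

```text
[0.4507 0.1046 0.044 ]
((450.99322509765625, 104.66831970214844), (71.65034484863281, 48.48804473876953), 1.1456435918807983)
```

View pics/s7b.png

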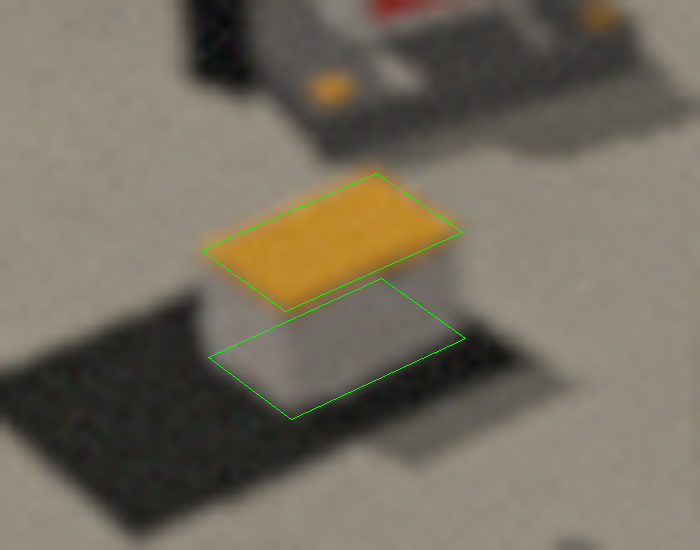

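The blank lies flat on the mat, its centre about (0.451, 0.104) with yaw near 0, and the overlay matches. I turn a further 15° and grasp the ends.

servo_tool(
  targets=[
    [[0, 0, 0], 8],
    [[0, 0, 0], 7.5],
    [[0, 0, 20], 0],
    [[0, 0, 20], 0],
    [[0, 0, 0], 0],
  ],
  fingers=87,
)

```text
t: 15.08
ee_pos: [0.4504, 0.1032, 0.0799]
tcp_rot: [0.704, 0.71, -0.001, -0.0]
wrist_force: [-0.2, 0.3, -0.5]
grip_width: 0.0872
```

```bash
python3 -c "
from h import *
plan(.451,.104,.016,0,4)"
```

```text
pos [0.4504 0.1032 0.0799] head 0.53 F [-0.2  0.3 -0.5] w 87.2 t 15.07 j7 -0.25 tilt [-0.0023 -0.0011 -1.    ]
[ 0.2  0.2 16. ] 0.13
[ 0.2  0.2 16. ] 0.13
[ 0.2  0.2 16. ] 0.13
[ 0.2  0.2 16. ] 0.13
```

servo_tool(
  targets=[
    [[0, 0, 18], 0.5],
    [[0, 0, 18], 0],
    [[0, 0, 16], 0],
    [[0, 0, 12], 0],
    [[0, 0, 0], 0],
  ],
)

```text
t: 15.7
ee_pos: [0.4509, 0.1034, 0.016]
tcp_rot: [0.708, 0.706, -0.001, -0.0]
wrist_force: [0.6, -0.1, 0.2]
grip_width: 0.087
```

servo_tool(
  targets=[
    [[0, 0, 0], 0],
    [[0, 0, 0], 0],
    [[0, 0, 0], 0],
    [[0, 0, 0], 0],
    [[0, 0, 0], 0],
  ],
  fingers=60,
  squeeze=25,
)

```text
t: 16.32
ee_pos: [0.4515, 0.1039, 0.017]
tcp_rot: [0.708, 0.706, 0.0, -0.0]
wrist_force: [-2.2, -0.3, 5.5]
grip_width: 0.0677
```

```bash
python3 -c "
from h import *
plan(.451,.104,.016,0,1); cap('side','side8');cap('top','top8')
im=cv2.imread('pics/side8.png'); cv2.imwrite('pics/s8.png',cv2.resize(im[120:300,170:370],None,fx=3.5,fy=3.5))"
```

```text
pos [0.4515 0.1039 0.017 ] head -0.11 F [-2.2 -0.3  5.5] w 67.7 t 16.32 j7 -0.22 tilt [ 0.e+00  5.e-04 -1.e+00]
[ 0.1 -0.5  1. ] -0.11
```

View pics/s8.png

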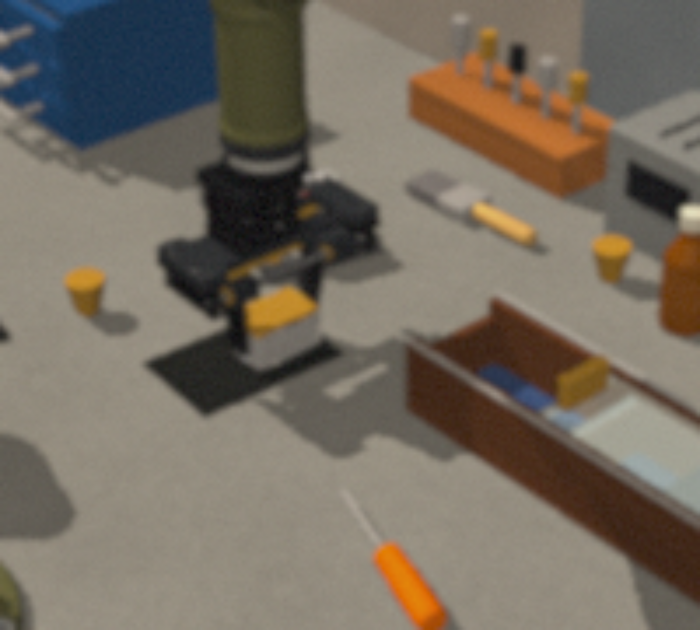

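servo_tool(
  targets=[
    [[0, 0, -10], 0],
    [[0, 0, -25], 0],
    [[0, 0, -35], 0],
    [[0, 0, -35], 0],
    [[0, 0, -20], 0],
  ],
)

```text
t: 17.05
ee_pos: [0.4521, 0.1036, 0.1434]
tcp_rot: [0.708, 0.706, 0.001, 0.001]
wrist_force: [0.5, 0.3, -4.4]
grip_width: 0.0678
```

Run:
```python
from h import *
c=load('top3')
b=c['pixels'][:,:,::-1].copy()
hsv=cv2.cvtColor(b,cv2.COLOR_BGR2HSV)
m=cv2.inRange(hsv,(8,110,90),(30,255,255)); m[:148]=0;m[212:]=0;m[:,:120]=0;m[:,200:]=0
n,l,s,ce=cv2.connectedComponentsWithStats(m)
P=[]
for i in range(1,n):
    if s[i,4]>3: p=onz(c,ce[i],.022); P.append(p[:2]); print(s[i,4],ce[i].round(1),p.round(4))
print(np.mean(P,0))
a=np.radians(-11.9);C=np.array([.588,.2635]);X=np.array([np.cos(a),np.sin(a)]);Y=np.array([-X[1],X[0]])
def box(x0,x1,y0,y1,z): return proj(c,[list(C+x*X+y*Y)+[z] for x,y in((x0,y0),(x1,y0),(x1,y1),(x0,y1))])
b=cv2.resize(b[145:215,115:205],None,fx=8,fy=8,interpolation=cv2.INTER_CUBIC)
for Q in(box(-.06,.06,-.085,.085,.02),box(-.033,.033,.027,.052,.075),box(-.033,.033,-.053,-.031,.075)): cv2.polylines(b,[((Q-[115,145]+.5)*8).astype(np.int32)],True,(0,255,0),1)
cv2.imwrite('pics/t3v.png',b)
c=load('side7'); b=c['pixels'][:,:,::-1].copy()
c=load('side6');c=load('side3'); b=c['pixels'][:,:,::-1].copy()
b=cv2.resize(b[150:210,215:285],None,fx=10,fy=10,interpolation=cv2.INTER_CUBIC)
for Q in(box(-.06,.06,-.085,.085,.02),box(-.033,.033,.027,.052,.075),box(-.033,.033,-.053,-.031,.075)): cv2.polylines(b,[((Q-[215,150]+.5)*10).astype(np.int32)],True,(0,255,0),1)
cv2.imwrite('pics/s3v.png',b)
```

```text
17 [137.2 158.2] [0.6516 0.3274 0.022 ]
15 [190.3 167.7] [0.6214 0.1804 0.022 ]
19 [130.  193.2] [0.5537 0.3473 0.022 ]
17 [183.2 202.8] [0.5235 0.2011 0.022 ]
[0.58754846 0.26406886]
```

View pics/t3v.png

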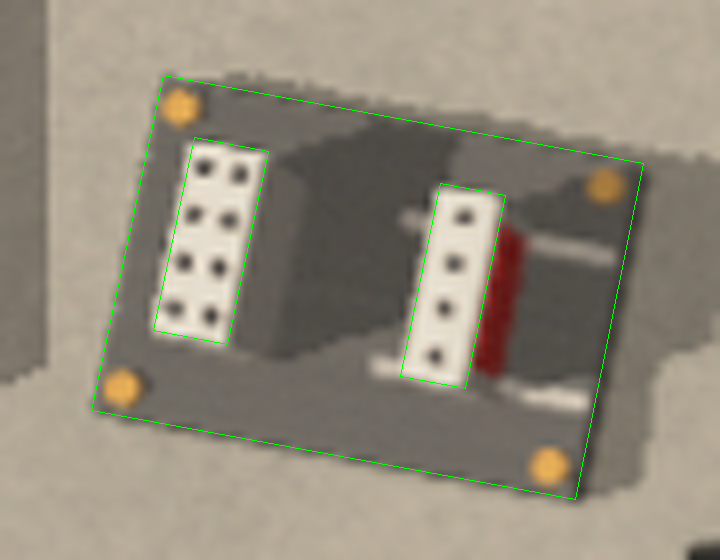

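View pics/s3v.png

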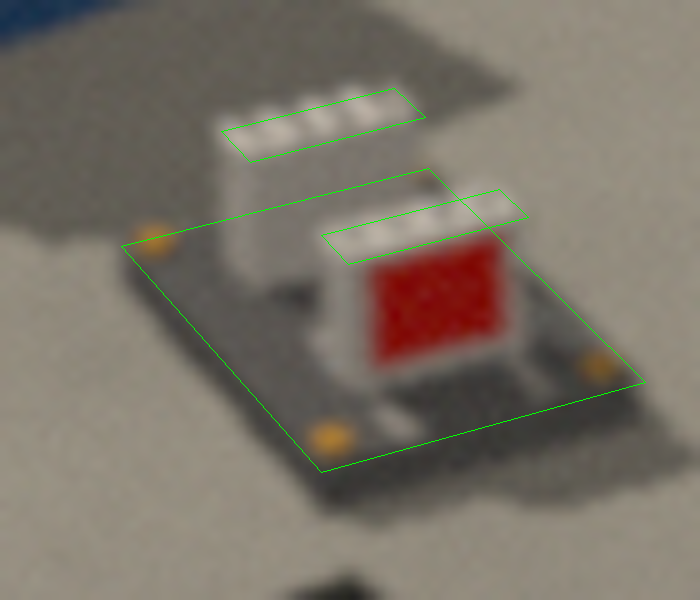

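```bash
python3 -c "
from h import *
plan(.5874,.262,.143,-11.7,5)"
```

```text
pos [0.4521 0.1036 0.1434] head -0.14 F [ 0.5  0.3 -4.4] w 67.8 t 17.05 j7 -0.29 tilt [ 2.3e-03  8.0e-04 -1.0e+00]
[31.8 27.   0.2] 2.31
[32.8 25.7  0.2] 2.31
[33.8 24.3  0.2] 2.31
[34.8 22.9  0.2] 2.31
[35.7 21.5  0.2] 2.31
```

servo_tool(
  targets=[
    [[32, 27, 0], 2.3],
    [[33, 26, 0], 2.3],
    [[34, 24, 0], 2.3],
    [[35, 23, 0], 2.3],
    [[35, 21, 0], 2.3],
  ],
)

```text
t: 17.68
ee_pos: [0.5867, 0.2632, 0.141]
tcp_rot: [0.775, 0.631, -0.0, 0.0]
wrist_force: [0.2, 0.0, -2.8]
grip_width: 0.0678
```

servo_tool(
  targets=[
    [[0, 0, 0], 0],
    [[0, 0, 10], 0],
    [[0, 0, 15], 0],
    [[0, 0, 0], 0],
    [[0, 0, 0], 0],
  ],
)

```text
t: 18.3
ee_pos: [0.586, 0.262, 0.1166]
tcp_rot: [0.775, 0.632, 0.0, -0.0]
wrist_force: [0.7, 0.4, -2.1]
grip_width: 0.0683
```

Run:
```python
from h import *
plan(.5874,.262,.1,-11.7,1); c=cap('side','side9');c2=cap('top','top9')
im=cv2.imread('pics/side9.png'); cv2.imwrite('pics/s9.png',cv2.resize(im[100:220,200:310],None,fx=5,fy=5))
```

```text
pos [0.586  0.262  0.1166] head -11.65 F [ 0.7  0.4 -2.1] w 68.3 t 18.3 j7 -0.57 tilt [ 0.e+00  1.e-04 -1.e+00]
[ 0.2  1.4 16.6] 0.05
```

View pics/s9.png

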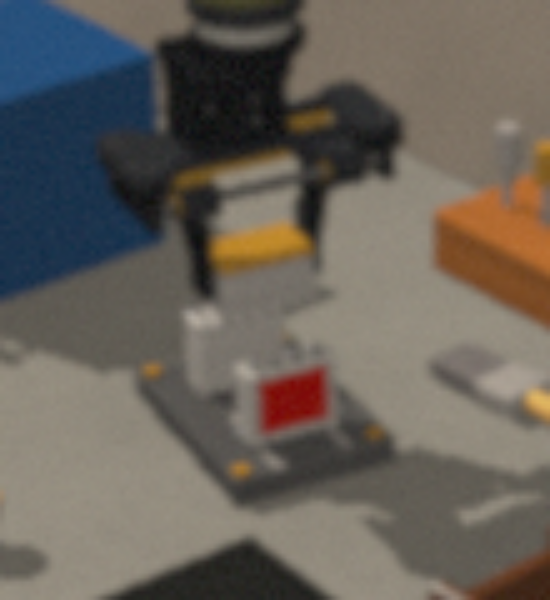

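Run:
```python
from h import *
c=load('side9')
a=np.radians(-11.65);X=np.array([np.cos(a),np.sin(a)]);Y=np.array([-X[1],X[0]])
C=np.array([.586,.262]); V=np.array([.5878,.264])
def box(C,x0,x1,y0,y1,z): return proj(c,[list(C+x*X+y*Y)+[z] for x,y in((x0,y0),(x1,y0),(x1,y1),(x0,y1))])
b=c['pixels'][:,:,::-1].copy()
b=cv2.resize(b[135:205,215:285],None,fx=9,fy=9,interpolation=cv2.INTER_CUBIC)
for Q in(box(C,-.034,.034,-.022,.022,.1436),box(V,-.033,.033,.027,.052,.075),box(V,-.033,.033,-.053,-.031,.075),box(V,-.06,.06,-.085,.085,.02)): cv2.polylines(b,[((Q-[215,135]+.5)*9).astype(np.int32)],True,(0,255,0),1)
cv2.imwrite('pics/s9b.png',b)
```

```text
(no output)
```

View pics/s9b.png

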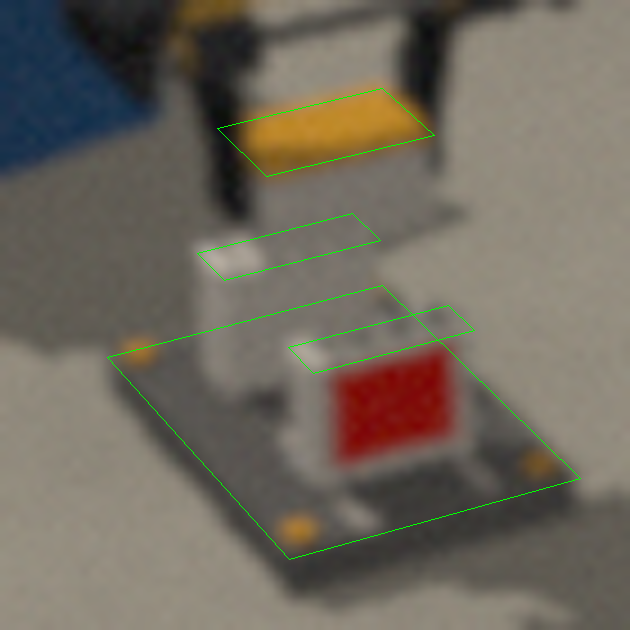

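The overlay agrees with the held blank, jaws and base to about 1 px, so lowering is safe.

servo_tool(
  targets=[
    [[0, 1, 0], 0],
    [[0, 0, 12], 0],
    [[0, 0, 12], 0],
    [[0, 0, 12], 0],
    [[0, 0, 8], 0],
  ],
)

```text
t: 19.02
ee_pos: [0.5865, 0.262, 0.071]
tcp_rot: [0.775, 0.632, -0.001, -0.0]
wrist_force: [-0.6, 0.1, -3.8]
grip_width: 0.0679
```

servo_tool(
  targets=[
    [[0, 0, 8], 0],
    [[0, 0, 8], 0],
    [[0, 0, 8], 0],
    [[0, 0, 5], 0],
    [[0, 0, 0], 0],
  ],
)

```text
t: 19.65
ee_pos: [0.5868, 0.2621, 0.0431]
tcp_rot: [0.775, 0.632, -0.0, -0.0]
wrist_force: [0.2, -0.3, -2.8]
grip_width: 0.0678
```

Run:
```python
from h import *
plan(.5874,.262,.033,-11.7,1)
```

```text
pos [0.5868 0.2621 0.0431] head -11.62 F [ 0.2 -0.3 -2.8] w 67.8 t 19.65 j7 -0.55 tilt [-7.e-04 -4.e-04 -1.e+00]
[ 0.   0.6 10.1] 0.08
```

servo_tool(
  targets=[
    [[0, 0, 4], 0],
    [[0, 0, 3], 0],
    [[0, 0, 2], 0],
    [[0, 0, 1], 0],
    [[0, 0, 0], 0],
  ],
)

```text
t: 20.27
ee_pos: [0.5872, 0.2622, 0.0336]
tcp_rot: [0.775, 0.632, 0.0, 0.0]
wrist_force: [0.1, -0.6, -4.0]
grip_width: 0.068
```

servo_tool(
  targets=[
    [[0, 0, 1], 0],
    [[0, 0, 0.5], 0],
    [[0, 0, 0], 0],
    [[0, 0, 0], 0],
    [[0, 0, 0], 0],
  ],
)

```text
t: 20.9
ee_pos: [0.5873, 0.2623, 0.0331]
tcp_rot: [0.775, 0.632, 0.0, -0.0]
wrist_force: [-2.8, -0.5, 5.1]
grip_width: 0.0678
```

servo_tool(
  targets=[
    [[0, 0, 0], 0],
    [[0, 0, 0], 0],
    [[0, 0, 0], 0],
    [[0, 0, 0], 0],
    [[0, 0, 0], 0],
  ],
  fingers=82,
)

```text
t: 21.52
ee_pos: [0.5872, 0.2622, 0.032]
tcp_rot: [0.775, 0.632, 0.0, 0.0]
wrist_force: [0.3, 0.6, -0.4]
grip_width: 0.0818
```

servo_tool(
  targets=[
    [[0, 0, -12], 0],
    [[0, 0, -25], 0],
    [[0, 0, -30], 0],
    [[0, 0, -30], 0],
    [[0, 0, -10], 0],
  ],
)

```text
t: 22.15
ee_pos: [0.5886, 0.2628, 0.1422]
tcp_rot: [0.775, 0.632, 0.002, 0.0]
wrist_force: [-0.5, 0.7, 0.2]
grip_width: 0.0818
```

Run:
```python
from h import *
V=np.array([.5878,.264]);a=np.radians(-11.7);Y=np.array([-np.sin(a),np.cos(a)])
p=V-.075*Y; print(p)
plan(p[0],p[1],.14,-11.7,2); c=cap('side','side10')
im=cv2.imread('pics/side10.png'); cv2.imwrite('pics/s10.png',cv2.resize(im[100:220,200:310],None,fx=5,fy=5))
```

```text
[0.57259095 0.19055829]
pos [0.5886 0.2628 0.1422] head -11.63 F [-0.5  0.7  0.2] w 81.8 t 22.15 j7 -0.57 tilt [ 0.0042  0.0024 -1.    ]
[-37.   -0.6   1. ] 0.04
[-37.   -0.5   1. ] 0.04
```

View pics/s10.png

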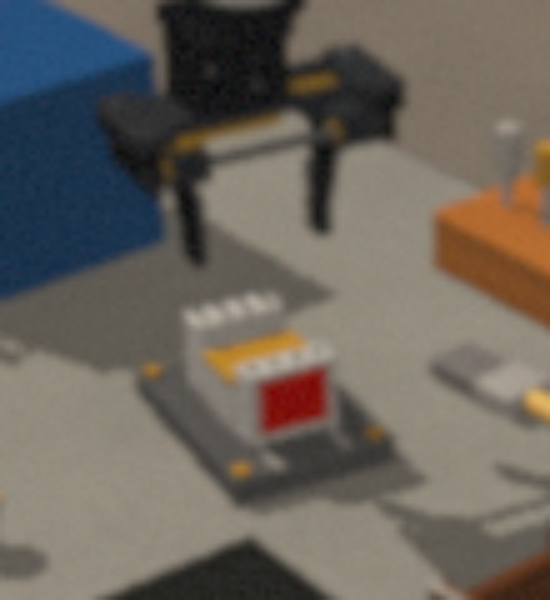

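The blank sits flat between the jaws, brass face at crop (255,350), let go. I close the fingers and go behind the red face.

servo_tool(
  targets=[
    [[-28, 0, 0], 0],
    [[-28, 0, 0], 0],
    [[-24, 0, 0], 0],
    [[0, 0, 0], 0],
    [[0, 0, 0], 0],
  ],
  fingers=0,
)

```text
t: 22.82
ee_pos: [0.5709, 0.1852, 0.1389]
tcp_rot: [0.775, 0.632, 0.0, -0.0]
wrist_force: [-0.1, 0.0, -0.1]
grip_width: 0.0399
```

servo_tool(
  targets=[
    [[0, 0, 30], 0],
    [[0, 0, 30], 0],
    [[0, 0, 20], 0],
    [[0, 0, 10], 0],
    [[0, 0, 0], 0],
  ],
)

```text
t: 23.45
ee_pos: [0.5709, 0.1842, 0.0487]
tcp_rot: [0.775, 0.632, -0.0, -0.0]
wrist_force: [-0.3, 0.2, -0.8]
grip_width: 0.0008
```

Run:
```python
from h import *
V=np.array([.5878,.264]);a=np.radians(-11.7);Y=np.array([-np.sin(a),np.cos(a)])
p=V-.063*Y; print(p)
plan(p[0],p[1],.048,-11.7,1); c=cap('side','side11')
im=cv2.imread('pics/side11.png'); cv2.imwrite('pics/s11.png',cv2.resize(im[100:220,200:310],None,fx=5,fy=5))
```

```text
[0.5750244  0.20230896]
pos [0.5709 0.1842 0.0487] head -11.6 F [-0.3  0.2 -0.8] w 0.8 t 23.45 j7 -0.44 tilt [-5.e-04 -3.e-04 -1.e+00]
[18.6  0.4  0.7] 0.1
```

View pics/s11.png

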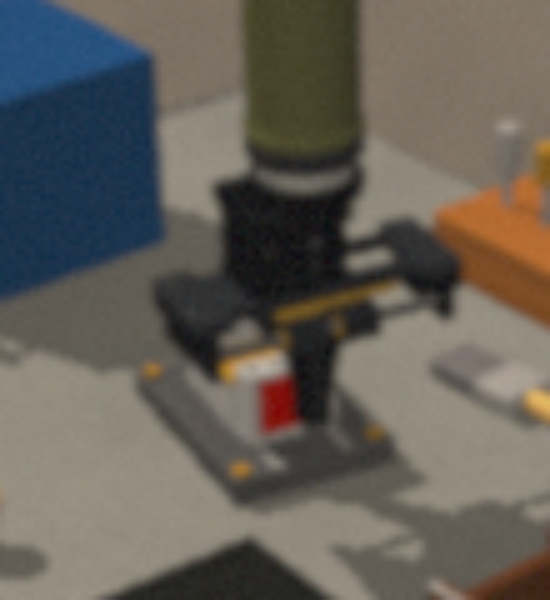

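servo_tool(
  targets=[
    [[10, 0, 0], 0],
    [[6, 0, 0], 0],
    [[4, 0, 0], 0],
    [[3, 0, 0], 0],
    [[3, 0, 0], 0],
  ],
)

```text
t: 24.12
ee_pos: [0.5765, 0.2083, 0.0493]
tcp_rot: [0.775, 0.632, -0.0, 0.0]
wrist_force: [-1.2, -6.2, 5.0]
grip_width: 0.0004
```

servo_tool(
  targets=[
    [[2, 0, 0], 0],
    [[2, 0, 0], 0],
    [[1, 0, 0], 0],
    [[1, 0, 0], 0],
    [[0, 0, 0], 0],
  ],
)

```text
t: 24.75
ee_pos: [0.5776, 0.2134, 0.0493]
tcp_rot: [0.775, 0.631, -0.001, 0.001]
wrist_force: [-2.3, -5.5, 5.9]
grip_width: 0.0002
```

servo_tool(
  targets=[
    [[1, 0, 0], 0],
    [[1, 0, 0], 0],
    [[1, 0, 0], 0],
    [[0, 0, 0], 0],
    [[0, 0, 0], 0],
  ],
)

```text
t: 25.38
ee_pos: [0.5778, 0.2146, 0.0493]
tcp_rot: [0.776, 0.631, -0.002, 0.001]
wrist_force: [-3.9, -10.0, 7.0]
grip_width: 0.0005
```

Run:
```python
from h import *
V=np.array([.5878,.264]);a=np.radians(-11.7);Y=np.array([-np.sin(a),np.cos(a)])
p=V-.0485*Y; plan(p[0],p[1],.0487,-11.7,1)
```

```text
pos [0.5778 0.2146 0.0493] head -11.75 F [ -3.9 -10.    7. ] w 0.5 t 25.38 j7 -0.49 tilt [-0.0018 -0.004  -1.    ]
[ 1.9 -0.2  0.6] -0.05
```

Resistance is growing from 6 to 10 N, near the expected end. I push on in small steps.

servo_tool(
  targets=[
    [[2, 0, 0], 0],
    [[2, 0, 0], 0],
    [[1, 0, 0], 0],
    [[0, 0, 0], 0],
    [[0, 0, 0], 0],
  ],
)

```text
t: 26.0
ee_pos: [0.5778, 0.2146, 0.0493]
tcp_rot: [0.777, 0.63, -0.005, 0.002]
wrist_force: [-8.1, -17.9, 13.0]
grip_width: 0.0007
```

servo_tool(
  targets=[
    [[2, 0, 0], 0],
    [[2, 0, 0], 0],
    [[2, 0, 0], 0],
    [[0, 0, 0], 0],
    [[0, 0, 0], 0],
  ],
)

```text
t: 26.62
ee_pos: [0.5777, 0.2146, 0.0493]
tcp_rot: [0.777, 0.629, -0.009, 0.003]
wrist_force: [-13.9, -26.9, 20.6]
grip_width: 0.0004
```

The jaw is stalled hard: no motion while the force rose to about 30 N. I back off, lift and look.

servo_tool(
  targets=[
    [[-6, 0, 0], 0],
    [[-8, 0, 0], 0],
    [[-15, 0, 0], 0],
    [[-15, 0, 0], 0],
    [[0, 0, 0], 0],
  ],
)

```text
t: 27.25
ee_pos: [0.5713, 0.1844, 0.049]
tcp_rot: [0.776, 0.631, -0.0, 0.0]
wrist_force: [-0.5, 0.4, 0.2]
grip_width: 0.0003
```

servo_tool(
  targets=[
    [[0, 0, -30], 0],
    [[-20, 0, -50], 0],
    [[-50, 0, -30], 0],
    [[-50, 0, 0], 0],
    [[-50, 0, 0], 0],
  ],
)

```text
t: 27.88
ee_pos: [0.5374, 0.0187, 0.1599]
tcp_rot: [0.775, 0.632, 0.001, 0.0]
wrist_force: [0.8, -1.0, 0.0]
grip_width: 0.0009
```

Run:
```python
from h import *
plan(.5,-.1,.16,-11.7,6)
c=cap('side','side12')
im=cv2.imread('pics/side12.png'); cv2.imwrite('pics/s12.png',cv2.resize(im[140:210,215:295],None,fx=9,fy=8.5,interpolation=cv2.INTER_CUBIC))
cap('top','top12')
im=cv2.imread('pics/top12.png'); cv2.imwrite('pics/t12.png',cv2.resize(im[110:250,100:260],None,fx=4,fy=4,interpolation=cv2.INTER_CUBIC))
```

```text
pos [0.5374 0.0187 0.1599] head -11.55 F [ 0.8 -1.   0. ] w 0.9 t 27.88 j7 -0.23 tilt [ 0.0022  0.0011 -1.    ]
[-20.6  -2.1  -0. ] 0.02
[-20.6  -2.1  -0. ] 0.02
[-20.6  -2.1  -0. ] 0.02
[-20.6  -2.1  -0. ] 0.02
[-20.6  -2.1  -0. ] 0.02
[-20.6  -2.1  -0. ] 0.02
```

View pics/s12.png

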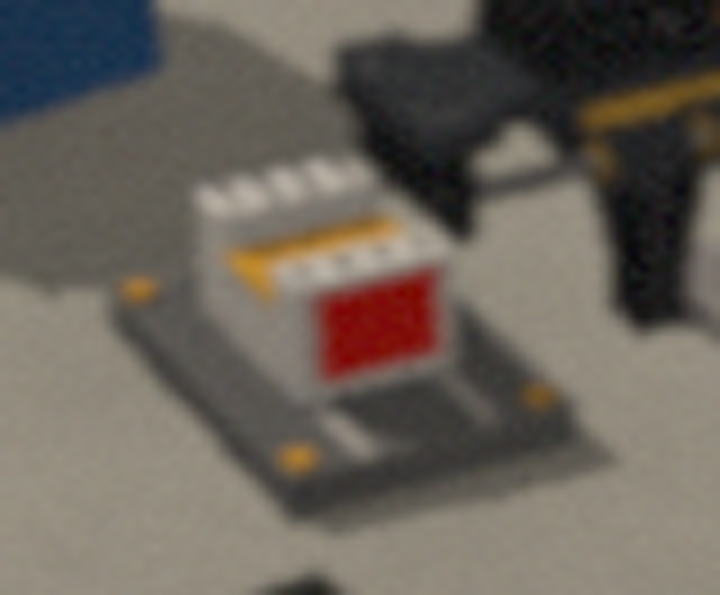

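View pics/t12.png

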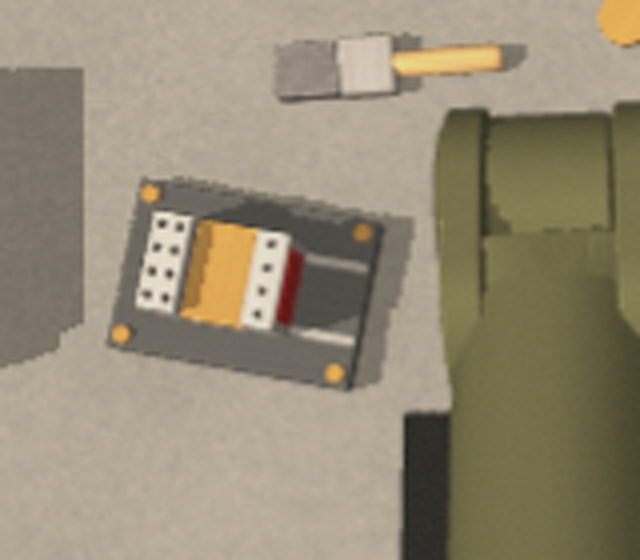

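Run:
```python
from h import *
V=np.array([.5878,.264]);a=np.radians(-11.7);X=np.array([np.cos(a),np.sin(a)]);Y=np.array([-X[1],X[0]])
for n,win in(('top12',(140,215,115,205)),('side12',(145,205,215,285))):
    c=load(n); b=c['pixels'][:,:,::-1].copy(); r0,r1,c0,c1=win
    b=cv2.resize(b[r0:r1,c0:c1],None,fx=8,fy=8,interpolation=cv2.INTER_CUBIC)
    for x0,x1,y0,y1,z,col in((-.033,.033,.027,.052,.075,(0,255,0)),(-.033,.033,-.039,-.017,.075,(0,255,0)),(-.034,.034,-.017,.027,.06,(255,0,0))):
        Q=proj(c,[list(V+x*X+y*Y)+[z] for x,y in((x0,y0),(x1,y0),(x1,y1),(x0,y1))])
        cv2.polylines(b,[((Q-[c0,r0]+.5)*8).astype(np.int32)],True,col,1)
    cv2.imwrite(f'pics/{n}v.png',b)
c=load('top12');im=c['pixels'].astype(int)
m=((im[...,0]-im[...,2]>45)&(im[...,1]-im[...,2]>15)).astype(np.uint8);m[:150]=0;m[205:]=0;m[:,:140]=0;m[:,168:]=0
n,l,s,ce=cv2.connectedComponentsWithStats(m);i=1+np.argmax(s[1:,4])
ct=max(cv2.findContours((l==i).astype(np.uint8),0,2)[0],key=cv2.contourArea)
P=np.array([onz(c,p[0],.06)[:2] for p in ct])-V
print(cv2.minAreaRect((P*1e3).astype(np.float32)),s[i],'x',(P@X).min(),(P@X).max(),'y',(P@Y).min(),(P@Y).max())
w=(im.min(2)>170).astype(np.uint8);w[:150]=0;w[205:]=0;w[:,:125]=0;w[:,185:]=0
n,l,s,ce=cv2.connectedComponentsWithStats(cv2.morphologyEx(w,cv2.MORPH_CLOSE,np.ones((3,3))))
for i in range(1,n):
    if s[i,4]>60:
        d=onz(c,ce[i],.075)[:2]-V; print('jaw',s[i,4],'x',(d@X).round(4),'y',(d@Y).round(4))
```

```text
((0.7589817047119141, 6.349987030029297), (42.505889892578125, 69.56553649902344), 78.980712890625) [145 165  20  27 408] x -0.035259930069266456 0.034338744817249224 y -0.015260786103154523 0.02758612953899262
jaw 212 x -0.0004 y 0.0404
jaw 169 x -0.0004 y -0.0277
```

View pics/top12v.png

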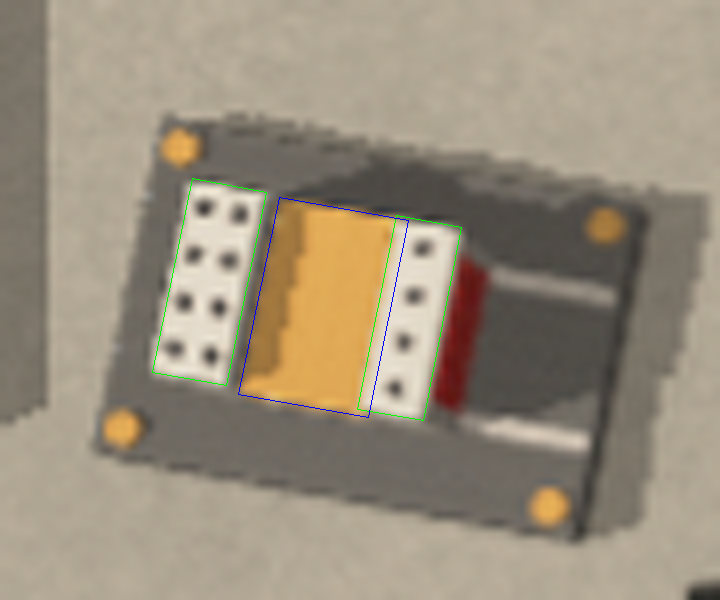

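View pics/side12v.png

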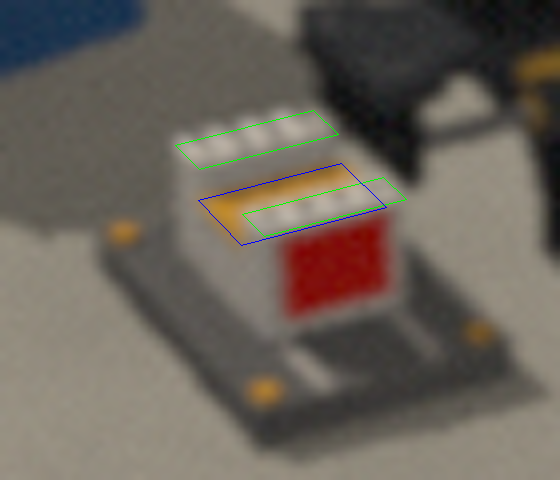

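Both overlays fit the fully clamped geometry. The loose jaw centre is at y -27.7 mm (-28 expected), and the blank is at x about 0, parallel and against the fixed jaw. The gripper hangs free, so I hand in.

```bash
python3 -c "
from h import *
s=manip.state(); print(s['t'],s['ee_pos'],s['wrist_force']); print(manip.sign_off())"
```

```text
27.975 [0.53654931 0.01284078 0.1597007 ] [1.07817938 0.88064085 0.08088899]
the job is handed in; nothing more can be done
None
```

The job is done and handed in at about 28 s of the 66 s allowed. The brass-faced blank is clamped flat in the engraving vise, against the fixed jaw; the hand-in gave no verdict.

- **Door:** I slid the brass-handled high door over the low one until it hit its stop. It moved about 132 mm from its start, where the full travel given is 138 mm. It then held at 24 N, so it may have started a few mm open.
- **Mat:** I lifted the blank by its long sides and set it flat on the smallest of the three black mats. After letting go, I took it again by its two ends.
- **Vise:** I lowered the blank onto the vise base, touching down at about 5 N, and let go. Then I pushed the red-backed jaw in until it stalled. The force rose to about 30 N with no further movement.

**Last checks:**

| Check | Measured | Expected |
|---|---|---|
| Loose jaw centre, along the vise's y | -27.7 mm | -28 mm when clamped |
| Blank centre, along the vise's y | about +6 mm | +5 mm against the fixed jaw |
| Blank centre, along the jaws | about 0 mm off | within 10 mm |
| Blank's angle to the jaws | under 1° | under 4.6° (0.08 rad) |

The side view agreed to about 1–2 px. No check failed, and the gripper was clear of everything at hand-in. I did not measure the black-faced blank or the bystanders at the end, but nothing I did came near them.

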